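Feed the tea box home along the fence with the push stick

ROBOT

A 6-joint arm with a two-finger parallel gripper is mounted at the origin on a cart in front of the work surface, level with it; the furniture and walls round the work are solid. World frame = base frame: x ahead of the robot, y to its left, z up, the work surface at z = 0. Lengths are in m, angles in rad, forces in N, time in s.
With the tool pointing down it reaches from about 0.3 to 0.775 m from the base axis. Payload 14.6 kg.
Tool frame: the origin (TCP) lies at the very end of the fingers, on their centre line; the grasp point (between the pads) lies 19 mm behind it (ctrl.hold_point_z is the z of the grasp point in the tool frame, in m); z points along the fingers, y is the direction in which the jaws open and shut (so a half turn about z gives the same grasp; the last joint's range is limited). The gripper opens to 94 mm and grips with 3 to 60 N. Pads are 16 mm wide; open, the fingers measure 119 mm over their backs; the gripper's body (75 mm by 177 mm) begins 78 mm behind the grasp point.
Start: joints at [-1.197, 0.3, 1.521, -0, 1.321, -0.067], TCP at [0.235, -0.497, 0.205] pointing down, gripper open.
Joint ranges: [-3.03, 3.03], [-0.79, 2.21], [0.23, 2.52], [-1.04, 4.18], [0, 3.07], [-2.55, 2.55]. Speed limits (rad/s): [2.22, 2.22, 2.57, 3.14, 3.14, 3.14].

INTERFACE

Orientations are given as [roll, pitch, yaw] about the fixed x, y, z axes, in that order (R = Rz(yaw) Ry(pitch) Rx(roll)).
In Python, from station import ctrl, cams, hand_in gives the robot as it stands.
- The arm moves only by the tool servo_tool, never from a script. Its argument "rows" is a list of rows, each a list of 7 numbers: the shift along the world's x, y, z in m, then the turn, a rotation vector about the world's x, y, z in rad, then the gripper command: -1 is shut, 1 is fully open, values between are in proportion. A call has exactly 8 rows; each row is the pose to reach, as a shift and turn from the pose measured when the call began; what a row does not reach only later rows make up. A row lasts 1/12 s, in which the tool goes at most 41.7 mm and 7.16 degrees, less where a joint would pass 70% of its speed; a pose out of reach is approached as far as the arm can. A call with a gripper value outside its range is refused whole. The fingers move at their own pace and stop on an object; "newtons" is the grip in N (left out, the last holds). Time passes only in rows, so rows that repeat a pose let the fingers close, or fill a call up. It gives the time, the measured TCP pose, the force and the opening at its end, in the units of the state.
- ctrl.get_obs(): the state, without advancing time (a new reading comes with each control period).
- cams.camera(name): name is "side" or "top" or "wrist"; returns a dict with "image" (420x560x3 uint8, red, green, blue), "depth" (420x560 float32, m along the optical axis (not along the pixel's ray), 0 where there is no reading), "fx", "fy", "cx", "cy" (pixels), "rvec" (rotation vector, rad) and "tvec" (3), from world to camera coordinates, as OpenCV has them; the wrist camera has in their place "hand_eye" (4x4, takes a point from camera to tool coordinates, whose origin is the TCP and whose axes are the flange's). Camera axes: x right, y down, z forward; pixel columns grow to the right and rows downward; lengths in m; the calibration is good to about 2 mm. A picture is of the moment at which its call begins: read the wrist's pose just before it.
- hand_in(): hands the job in, once; it reports no verdict.
Trained networks look in a picture, given as the dict that the camera call returned (one of the last four; its "shot" number tells which), for a name from the list of things; names that differ only in an ending like _2 or _b are one class to them, and where a whole thing is asked for, a point or a joint stands for the part that bears it (a point fixed in the world has none). Each returns a list of dicts, best first, with "p" (0 to 1); they miss things now and then, are a little off and sometimes report something else, mostly with a low value. They report only what shows in the picture. A call takes as long as a camera call. They do not tell look-alikes from the thing itself.
- cams.spot_in(picture, name): "box" ([left, top, right, bottom] as shares, 0 to 1, of the picture: columns of its width, rows of its height, round what is visible of it).
- cams.place_of(picture, name): "at" ([column, row] as shares, 0 to 1, of the picture: columns of its width, rows of its height: a listed point, or the origin of a listed thing).
The state is a dict: "time_s": time; "qpos": joint angles; "joint_vel": joint speeds; "tau": joint torques, N m; "ee_pos": TCP position; "eef_rot": TCP orientation; "force": force on the tool from outside, world axes, zero at the start; "moment": the same for the moment, N m; "grip_width": finger opening in m.
Only numpy, scipy, OpenCV 4.12 (cv2) and the standard library are available. Lean on these libraries where they do the work, as an engineer would, in place of code of your own. Each camera call takes 0.05 s, during which the arm holds its last target.

TASK

Pull the wooden push stick out of its sheath by the nose, lay it down on the counter, and take it again farther back. With the stick alone, never your fingers on the box, press the carton against the fence rail and feed it along the rail, flat against it all the way, into the covered bay until you feel it meet the stiff hidden buffer and have pushed that back a little (about 5 to 10 mm), without driving the buffer to its end. Then draw the stick out, lay it flat on the worktop or hob beside the guide board and let go, leaving the timer, shaker, jam jar and striped mug where they stand.

Things in the scene. Friction and masses are not known exactly. Their poses are not given: they have to be found in the camera images.
- feeder: Fixed wooden guide board with fence and covered bay. Origin: worktop level, on the fence face, at the bay's mouth. The box is fed along -y; fence face is plane x = 0, box on its -x side; z up. Board 12 mm thick, x -106 to +24, y -280 to +210 mm. Open fence 18 mm thick (x 0 to 18), 22 mm above the board, from y = +210 mm to the mouth, then goes on as the bay's side wall.
- bay_mouth (a point): Middle of the bay's open mouth, at board level (feeder x -45, y 0, z 12 mm). The bay runs 268 mm along feeder -y, 90 mm wide inside (feeder x -90 to 0, near wall 10 mm thick), 81 mm high inside; roof top 103 mm above the worktop. Inside, out of sight, a fixed stop carries the buffer plate, face somewhere between feeder y -155 and -195 mm: it differs every time and must be felt.
- buffer (a joint): How far the hidden buffer plate (60 mm wide, 46 mm high) has been pushed back (m): 0 untouched, travel 20 mm. It needs about 6 N to move, has no spring and stays where it is pushed.
- box: Tea carton, dark printed cuboid, 70 mm (its x) by 143 mm (its y), 68 mm high, rigid, about 0.15 kg, loose on the board beside the fence. Origin: centre of its underside (12 mm above the worktop). Home, its y is parallel to the feeder's y and its origin 35 mm from the fence face.
- stick: Wooden push stick, 0.1 kg: bar 240 mm long, 24 wide, 24 high. Origin: centre of the bar's underside; x runs to the nose, z up. From the nose face (x = +120 mm) a lip 8 mm thick, 24 mm high goes on 20 mm (to x = +140) along its -y side (y -12 to -4), so that the notch takes the box's rear corner: nose face behind the box, lip along the side away from the fence.
- stick_nose (a point): Centre of the stick's nose face (12 mm above its underside).
- stick_end (a point): Centre of the stick's other, plain handle end face (12 mm above its underside).
- sheath: Fixed wooden sheath on the worktop, 50 mm wide, 40 high, 150 long; the stick's handle lies loose in it and about 100 mm of bar plus lip stands out of its mouth. Origin: worktop level, middle of its open mouth; it runs back along its +y, so the stick is pulled out along its -y (about 140 to 155 mm; further on its tip would catch the drainer's raised rim). The stick lies on the worktop.
- timer: Round kitchen timer, 70 mm wide, 62 mm high, standing on the bay's roof. Origin: centre of its underside. Leave alone.
- shaker: Salt shaker, 44 mm wide, 90 mm high, behind the fence. Origin: centre of its underside. Leave alone.
- jam: Jam jar, 66 mm wide, 108 mm high, behind the feeder. Origin: centre of its underside. Leave alone.
- striped_mug: Striped mug, 83 mm wide (116 mm with handle), 100 mm high, on the hob, whose glass lies 2 mm below the worktop. Origin: its underside. Leave alone.
Things that resemble listed ones, but are neither listed nor needed, are in the scene too. There is more than one size of the sheath; the job needs the larger.

How it is judged:
On the way, in this order (a step that is already met when the one before it is completed fails the run):
1. the stick is out of its sheath and lies flat, let go, at rest (y of stick_end in the frame of sheath below 0 m and contact force between the fingers and stick below 0.05 N and linear speed of stick below 0.02 m/s and angle between stick's own z axis and vertical below 0.15 rad and height (world z) of stick below 0.03 m), for 0.2 s.
2. the box is half in the bay, pushed by the stick and lying against the fence (contact force between stick and box above 0.2 N and y of box in the frame of feeder between -0.05 and 0.04 m and x of box in the frame of feeder above -0.042 m and angle between the y axis of box and the y axis of feeder, either way round below 0.08 rad), for 0.05 s.
At the end, for the whole second after the job is handed in: The box is inside the bay, within 5 mm of the fence and within 0.05 rad of parallel to it; the buffer has been pushed back by 2.5 to 16.5 mm; the stick lies flat (within 0.15 rad) and at rest beside the board on the worktop or hob, its nose clear of the bay (value of joint buffer between 0.0025 and 0.0165 m and y of box in the frame of feeder below -0.075 m and x of box in the frame of feeder above -0.04 m and angle between the y axis of box and the y axis of feeder, either way round below 0.05 rad and linear speed of each of box, stick below 0.02 m/s and angle between stick's own z axis and vertical below 0.15 rad and height (world z) of stick below 0.011 m and (y of stick_nose in the frame of feeder above 0.03 m or x of stick_nose in the frame of feeder below -0.106 m)); the robot touches nothing.
It fails at once if the fingers or arm touch the box (contact force between any of the fingers, the arm and box above 0.5 N).
It fails at once if the buffer is driven to its end (more than 18.5 mm) (value of joint buffer above 0.0185 m).
It fails at once if the box enters the bay more than 13 mm off the fence or 0.13 rad askew (y of box in the frame of feeder below 0.06 m and (x of box in the frame of feeder below -0.048 m or angle between the y axis of box and the y axis of feeder, either way round above 0.13 rad)).
It fails at once if the timer, shaker, jam jar or striped mug is moved more than 30 mm (distance of any of timer, shaker, jam, striped_mug from where it was at the start of the episode above 0.03 m).
It also fails if it takes over 72 s, if anything falls off the work surface, if the arm or the gripper's body presses on something with over 40 N, if the wrist force passes 120 N, or if a joint passes its speed limit or range.

## Working session

There is one attempt and no reset: what is moved stays moved. The work goes in short steps, Python scripts to look and compute and a tool call to move; the robot and the scene stay as the last step left them, time stands still between calls to the robot, and variables do not carry over. Pictures are saved under pics/ and viewed, and the job is handed in when it is done.

Besides the shell and the picture viewer there is one more tool, called after "Call:" as a command line: name --pt "numbers of a row" for each row, then --argument value for the rest. servo_tool: Moves the arm, as the interface text tells. Its arguments: {"type":"object","properties":{"rows":{"type":"array"},"newtons":{"type":"number"}},"required":["rows"]}

```bash
ls; mkdir -p pics; cat > h.py <<'E'
import numpy as np, cv2
from station import ctrl, cams, hand_in
from scipy.spatial.transform import Rotation as R
def save(p,n): cv2.imwrite('pics/'+n+'.png', p['image'][:,:,::-1])
def cam2world(p,obs=None):
    if 'rvec' in p and p['rvec'] is not None:
        Rm=cv2.Rodrigues(np.array(p['rvec'],float))[0]; t=np.array(p['tvec'],float).ravel()
        T=np.eye(4);T[:3,:3]=Rm.T;T[:3,3]=-Rm.T@t;return T
    B=np.eye(4);B[:3,:3]=R.from_euler('xyz',obs['eef_rot']).as_matrix();B[:3,3]=obs['ee_pos']
    return B@np.array(p['hand_eye'])
def ray(p,u,v,z=None,obs=None,d=None):
    T=cam2world(p,obs); r=np.array([(u-p['cx'])/p['fx'],(v-p['cy'])/p['fy'],1.0])
    w=T[:3,:3]@r
    if z is not None: d=(z-T[2,3])/w[2]
    elif d is None: d=p['depth'][int(round(v)),int(round(u))]
    return T[:3,3]+d*w
def cloud(p,obs=None):
    T=cam2world(p,obs);v,u=np.mgrid[:420,:560];d=p['depth']
    c=np.stack([(u-p['cx'])/p['fx']*d,(v-p['cy'])/p['fy']*d,d],-1)
    return c@T[:3,:3].T+T[:3,3]
E
cat > a.py <<'E'
from h import *
o=ctrl.get_obs();print(o, ctrl.hold_point_z)
for n in ['top','side','wrist']:
    o=ctrl.get_obs()
    p=cams.camera(n);save(p,n+'0');np.save('pics/'+n+'0.npy',p,allow_pickle=True)
    print(n,{k:p[k] for k in p if k not in('image','depth')})
    for t in ['feeder','bay_mouth','box','stick','stick_nose','stick_end','sheath','timer','shaker','jam','striped_mug']:
        try:
            a=cams.place_of(p,t)[:3]
            for q in a:
                u,v=q['at'][0]*560,q['at'][1]*420
                print(t,round(q['p'],2),round(u),round(v),np.round(ray(p,u,v,z=0.0,obs=o),3))
        except Exception as e: print(t,e)
E
python3 a.py
```

```text
pics
{'time_s': 0.0, 'qpos': array([-1.19660145e+00,  3.00460388e-01,  1.52159363e+00,  6.94002743e-06,
        1.32068809e+00, -6.65679113e-02]), 'joint_vel': array([ 6.67905201e-04, -9.22139636e-04, -1.95201428e-04,  1.08220269e-03,
        1.30333531e-03, -7.54771024e-05]), 'tau': array([ 3.08257586e-04, -5.31805909e+01, -3.52738810e+01,  7.08509772e-02,
        2.44472595e-02, -9.66712423e-05]), 'ee_pos': array([ 0.23456411, -0.49718036,  0.2048869 ]), 'eef_rot': array([-3.14044619e+00, -8.31675892e-05,  4.40761016e-01]), 'force': array([ 0.19690674,  0.52983638, -0.2656318 ]), 'moment': array([-0.00815079,  0.00086956,  0.03237037]), 'grip_width': 0.09372685337560416} -0.0188
top {'fx': 513.129979598866, 'fy': 513.129979598866, 'cx': 282.90177325438594, 'cy': 208.4152428795937, 'rvec': array([ 2.14203688, -2.20612543,  0.07207116]), 'tvec': array([0.22837742, 0.62509184, 1.74586512]), 'shot': 1}
feeder 0.75 345 198 [ 0.665 -0.007  0.   ]
bay_mouth 0.77 344 209 [ 0.625 -0.005  0.   ]
box 0.58 304 213 [0.617 0.136 0.   ]
stick 0.53 339 260 [0.448 0.021 0.   ]
stick_nose 0.77 370 2
[... 962 characters left out ...]
28 0.257 0.   ]
timer 0.51 269 161 [ 0.617 -0.613  0.   ]
shaker 0.65 223 221 [0.776 0.056 0.   ]
shaker 0.21 323 210 [ 0.446 -0.006  0.   ]
jam 0.72 227 206 [ 0.773 -0.078  0.   ]
striped_mug 0.86 336 316 [0.495 0.608 0.   ]
wrist {'fx': 300.27304632482605, 'fy': 300.27304632482605, 'cx': 280.4343614277206, 'cy': 210.92648024756497, 'hand_eye': array([[ 2.44128998e-04, -9.57103370e-01, -2.89746578e-01,
         8.35290324e-02],
       [ 9.99999952e-01,  1.77827402e-04,  2.55153245e-04,
         6.01239865e-04],
       [-1.92683149e-04, -2.89746626e-01,  9.57103367e-01,
        -1.80215760e-01],
       [ 0.00000000e+00,  0.00000000e+00,  0.00000000e+00,
         1.00000000e+00]]), 'shot': 3}
```

View pics/top0.png

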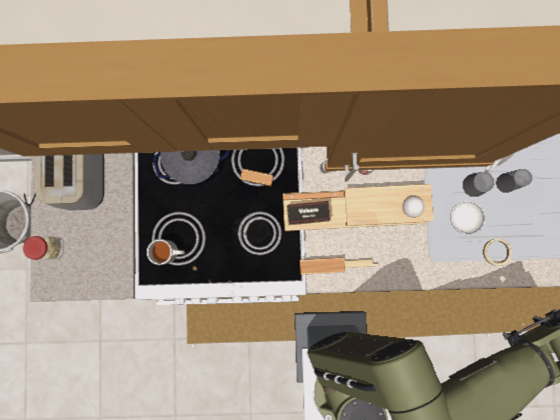

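View pics/side0.png

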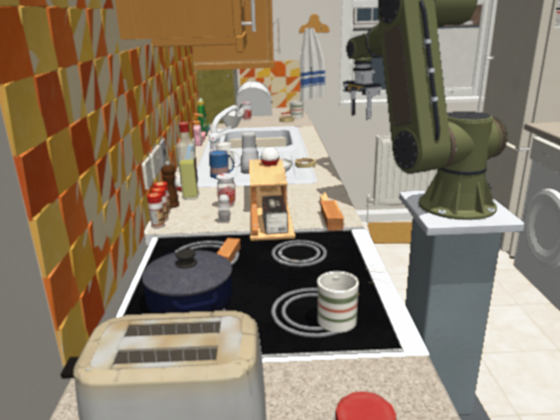

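```bash
cat > b.py <<'E'
from h import *
p=np.load('pics/top0.npy',allow_pickle=True).item()
W=cloud(p)
im=p['image'][160:300,230:450,::-1]
cv2.imwrite('pics/top0z.png',cv2.resize(im,None,fx=3.6,fy=3.6,interpolation=cv2.INTER_CUBIC))
# height map on world grid 
z=W[...,2]; x=W[...,0]; y=W[...,1]
m=(x>0.38)&(x<0.8)&(y>-0.35)&(y<0.36)&(z<0.2)
# color-coded heights
for lo,hi in [(-.02,.006),(.006,.018),(.018,.03),(.03,.037),(.037,.05),(.07,.09),(.095,.11),(.14,.18)]:
    k=m&(z>lo)&(z<hi); print(lo,hi,k.sum())
for name,lo,hi,(x0,x1),(y0,y1) in [('stick',.017,.030,(.39,.5),(-.2,.02)),('sheath',.034,.046,(.38,.52),(-.05,.25)),('fence',.029,.04,(.62,.73),(-.0,.25)),('board',.008,.017,(.5,.72),(-.3,.26)),('box',.07,.09,(.53,.72),(0.02,.25)),('roof',.097,.11,(.5,.72),(-.3,.08)),('timer',.15,.175,(.5,.72),(-.3,.0))]:
    k=(z>lo)&(z<hi)&(x>x0)&(x<x1)&(y>y0)&(y<y1)
    pts=W[k][:,:2].astype(np.float32)
    if len(pts)<5: print(name,len(pts));continue
    r=cv2.minAreaRect(pts)
    print(name,len(pts),np.round(r[0],4),np.round(r[1],4),round(r[2],2),'z',np.round(np.median(z[k]),4),'bb',np.round(pts.min(0),3),np.round(pts.max(0),3))
E
python3 b.py
```

```text
-0.02 0.006 15213
0.006 0.018 1871
0.018 0.03 651
0.03 0.037 445
0.037 0.05 484
0.07 0.09 884
0.095 0.11 2667
0.14 0.18 319
stick 177 [ 0.4359 -0.0463] [0.1207 0.0336] 84.27 z 0.0228 bb [ 0.424 -0.106] [0.459 0.012]
sheath 528 [0.432  0.0659] [0.0499 0.1844] 1.6 z 0.0391 bb [ 0.405 -0.026] [0.457 0.158]
fence 222 [0.673  0.1053] [0.0187 0.2067] 1.19 z 0.0336 bb [0.662 0.002] [0.683 0.208]
board 869 [ 0.6097 -0.02  ] [0.5599 0.2179] 89.82 z 0.0116 bb [ 0.501 -0.3  ] [0.72 0.26]
box 838 [0.6122 0.1264] [0.0675 0.1416] 4.04 z 0.0797 bb [0.575 0.056] [0.649 0.199]
roof 2443 [ 0.6289 -0.1391] [0.1239 0.2868] 1.26 z 0.1021 bb [ 0.564 -0.283] [0.693 0.005]
timer 238 [ 0.6168 -0.2088] [0.056 0.058] 64.74 z 0.1582 bb [ 0.587 -0.24 ] [ 0.645 -0.182]
```

View pics/top0z.png

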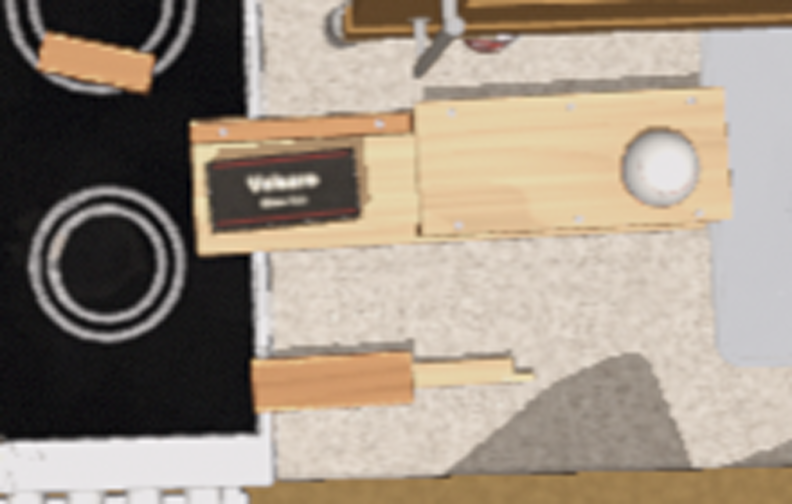

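View pics/wrist0.png

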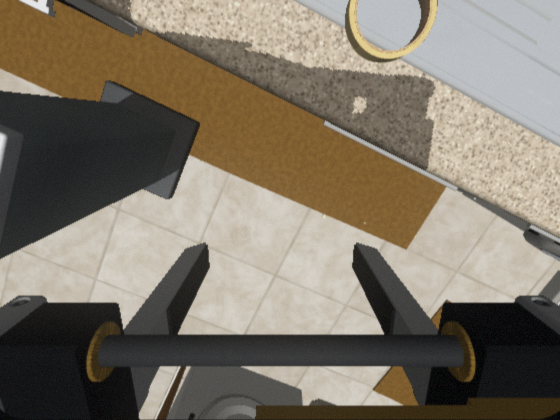

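Call:
servo_tool --pt "0.03 0.03 0 0 0 0.07 1" --pt "0.05 0.06 0 0 0 0.17 1" --pt "0.07 0.09 0 0 0 0.28 1" --pt "0.09 0.12 0 0 0 0.39 1" --pt "0.11 0.15 0 0 0 0.5 1" --pt "0.13 0.18 0 0 0 0.61 1" --pt "0.15 0.21 0 0 0 0.72 1" --pt "0.16 0.24 0 0 0 0.8 1" --newtons 30

```text
time_s: 2.47
ee_pos: [0.396, -0.2558, 0.2055]
eef_rot: [3.141, -0.0, 1.247]
force: [1.1, -0.5, 0.1]
grip_width: 0.0939
```

```bash
cat > st.py <<'E'
from h import *
o=ctrl.get_obs()
print(o['time_s'],'p',np.round(o['ee_pos'],4),'r',np.round(o['eef_rot'],4),'f',np.round(o['force'],2),'m',np.round(o['moment'],2),'w',round(o['grip_width'],4),'q',np.round(o['qpos'],2))
E
python3 st.py
```

```text
2.4667 p [ 0.396  -0.2558  0.2055] r [ 3.141  -0.      1.2472] f [ 1.05 -0.45  0.14] m [ 0.   -0.08 -0.02] w 0.0939 q [-0.65  0.12  1.73  0.    1.28 -0.33]
```

Call:
servo_tool --pt "0.01 0.03 0 0 0 0.08 1" --pt "0.02 0.06 0 0 0 0.16 1" --pt "0.03 0.09 0 0 0 0.24 1" --pt "0.04 0.12 0 0 0 0.3 1" --pt "0.04 0.15 0 0 0 0.33 1" --pt "0.04 0.16 0 0 0 0.34 1" --pt "0.04 0.16 0 0 0 0.34 1" --pt "0.04 0.16 0 0 0 0.34 1"

```text
time_s: 3.13
ee_pos: [0.436, -0.0961, 0.2057]
eef_rot: [3.141, 0.0, 1.587]
force: [0.3, -0.8, 0.4]
grip_width: 0.0942
```

```bash
cat > c.py <<'E'
from h import *
import sys
n=sys.argv[1]
o=ctrl.get_obs();p=cams.camera('wrist');p['obs']=o;save(p,n);np.save('pics/'+n+'.npy',p,allow_pickle=True)
E
python3 st.py; python3 c.py w1
```

```text
3.1333 p [ 0.436  -0.0961  0.2057] r [3.1408e+00 3.0000e-04 1.5874e+00] f [ 0.35 -0.76  0.36] m [-0.04 -0.07 -0.02] w 0.0942 q [-0.3   0.07  1.8  -0.    1.28 -0.32]
```

View pics/w1.png

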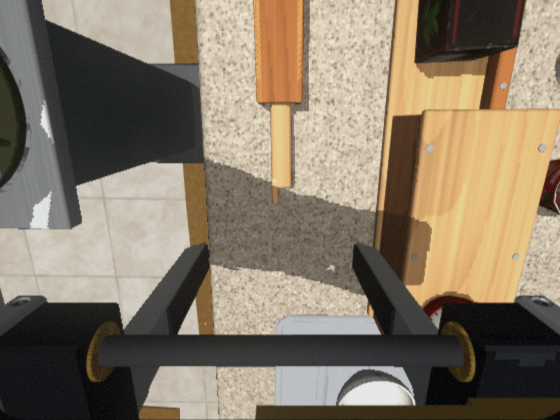

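```bash
cat > d.py <<'E'
from h import *
p=np.load('pics/w1.npy',allow_pickle=True).item();o=p['obs']
W=cloud(p,o);x,y,z=W[...,0],W[...,1],W[...,2]
for v in (110,120,130,140,150,160,170,180,184,190,196,200):
    row=[(u,round(x[v,u],4),round(z[v,u],3)) for u in range(255,310) if z[v,u]>0.012]
    if row: print(v,round(y[v,row[0][0]],4),row[0],row[-1],len(row), 'mid',round((row[0][1]+row[-1][1])/2,4))
for v in (20,40,60,80,95): 
    k=[u for u in range(240,320) if z[v,u]>0.034]; print('sh',v,round(y[v,k[0]],4),round(x[v,k[0]],4),round(x[v,k[-1]],4),round((x[v,k[0]]+x[v,k[-1]])/2,4),round(np.median(z[v,k]),4))
u=280; k=[v for v in range(80,120) if z[v,u]>.034]; print('mouth',y[k[-1],u])
u=283; k=[v for v in range(150,210) if z[v,u]>.012]; print('nose',y[k[-1],u])
u=276; k=[v for v in range(150,215) if z[v,u]>.012]; print('lip',y[k[-1],u],z[k[-1],u])
m=(x>.5)&(x<.73)&(z>.095)&(z<.11)&(y>-0.2)
c=W[m];print('roof', c.shape and np.round(c.max(0),4), np.round(c.min(0),4))
for yy in (0.0,-.03,-.06,-.09):
    s=c[abs(c[:,1]-yy)<.004]; 
    if len(s): print(yy,np.round(s[:,0].min(),4),np.round(s[:,0].max(),4))
E
python3 d.py
```

```text
110 -0.0016 (270, np.float64(0.4216), np.float64(0.023)) (290, np.float64(0.4445), np.float64(0.024)) 21 mid 0.433
120 -0.0126 (270, np.float64(0.4217), np.float64(0.023)) (290, np.float64(0.4448), np.float64(0.024)) 21 mid 0.4332
130 -0.0237 (271, np.float64(0.423), np.float64(0.024)) (290, np.float64(0.4451), np.float64(0.024)) 20 mid 0.434
140 -0.0351 (271, np.float64(0.423), np.float64(0.023)) (290, np.float64(0.4454), np.float64(0.024)) 20 mid 0.4342
150 -0.0466 (271, np.float64(0.4231), np.float64(0.024)) (290, np.float64(0.4457), np.float64(0.024)) 20 mid 0.4344
160 -0.0123 (268, np.float64(0.4336), np.float64(0.386)) (290, np.float64(0.446), np.float64(0.024)) 21 mid 0.4398
170 -0.0123 (256, np.float64(0.4336), np.float64(0.386)) (300, np.float64(0.4336), np.float64(0.386)) 21 mid 0.4336
180 -0.0829 (272, np.float64(0.4246), np.float64(0.023)) (290, np.float64(0.4466), np.float64(0.024)) 19 mid 0.4356
184 -0.0875 (272, np.float64(0.4247), np.float64(0.024)) (302, np.float64(0.4336), np.float64(0.386)) 20 mid 0.4292
190 -0.0123 (255, np.float64(0.4336), np.float64(0.386)) (278, np.float64(0.4321), np.float64(0.022)) 8 mid 0.4328
196 -0.1028 (272, np.float64(0.4248), np.float64(0.024)) (278, np.float64(0.4323), np.float64(0.024)) 7 mid 0.4286
200 -0.1082 (272, np.float64(0.4248), np.float64(0.023)) (278, np.float64(0.4323), np.float64(0.023)) 7 mid 0.4286
sh 20 0.0838 0.4054 0.4539 0.4297 0.0409
sh 40 0.0658 0.4063 0.4546 0.4304 0.0408
sh 60 0.0472 0.4062 0.4552 0.4307 0.0408
sh 80 0.0279 0.4071 0.456 0.4316 0.0409
sh 95 0.0129 0.4081 0.4566 0.4324 0.0408
mouth -0.012340085457547278
nose -0.09117199711420426
lip -0.11148427019959949 0.024758906406624814
roof [0.6897 0.0022 0.1099] [ 0.5618 -0.1999  0.095 ]
0.0 0.5621 0.6843
-0.03 0.5624 0.6862
-0.06 0.563 0.6871
-0.09 0.5636 0.6879
```

Call:
servo_tool --pt "0 0.02 -0.03 0 0 0.015 0.2" --pt "0 0.026 -0.06 0 0 0.015 0.2" --pt "0 0.026 -0.1 0 0 0.015 0.2" --pt "0 0.026 -0.14 0 0 0.015 0.0" --pt "-0.001 0.026 -0.17 0 0 0.015 0.0" --pt "-0.001 0.026 -0.188 0 0 0.015 0.0" --pt "-0.001 0.026 -0.198 0 0 0.015 0.0" --pt "-0.001 0.026 -0.199 0 0 0.015 0.0"

```text
time_s: 3.85
ee_pos: [0.4342, -0.0714, 0.0052]
eef_rot: [-3.14, -0.0, 1.599]
force: [-0.8, -0.0, 0.0]
grip_width: 0.0474
```

```bash
python3 st.py;python3 c.py w2
```

```text
3.85 p [ 0.4342 -0.0714  0.0052] r [-3.1397e+00 -4.0000e-04  1.5994e+00] f [-0.84 -0.02  0.02] m [-0.07 -0.07  0.03] w 0.0474 q [-0.25  0.36  1.99 -0.    0.8  -0.27]
```

View pics/w2.png

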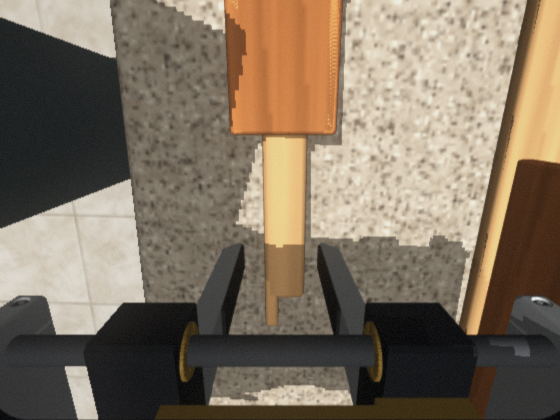

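```bash
cat > d2.py <<'E'
from h import *
p=np.load('pics/w2.npy',allow_pickle=True).item();o=p['obs']
W=cloud(p,o);x,y,z=W[...,0],W[...,1],W[...,2]
for v in (145,165,185,205,225):
    k=[u for u in range(250,318) if z[v,u]>.015 and z[v,u]<.05]; print(v,round(y[v,k[0]],4),round(x[v,k[0]],4),round(x[v,k[-1]],4),k[0],k[-1],round(z[v,k].mean(),4))
for v in (20,60,100,125):
    k=[u for u in range(210,360) if z[v,u]>.034 and z[v,u]<.05]; print('sh',v,round(y[v,k[0]],4),round(x[v,k[0]],4),round(x[v,k[-1]],4))
for v in range(126,140): print(v,round(y[v,285],4),round(z[v,285],4))
print('nose by ray',ray(p,292,295,z=.024,obs=o),ray(p,271,325,z=.024,obs=o))
E
python3 d2.py
```

```text
145 -0.0008 0.4215 0.4448 262 306 0.0248
165 -0.0114 0.4221 0.4454 263 306 0.0246
185 -0.0224 0.4223 0.4454 263 305 0.0247
205 -0.0342 0.4224 0.4461 263 305 0.0245
225 -0.0458 0.4231 0.4461 264 304 0.0248
sh 20 0.0522 0.4062 0.4553
sh 60 0.0369 0.4066 0.456
sh 100 0.0202 0.4074 0.4566
sh 125 0.0093 0.4075 0.4564
126 0.0096 0.0409
127 0.0092 0.0406
128 0.0087 0.0407
129 0.0083 0.0407
130 0.0078 0.04
131 0.0074 0.0407
132 0.0069 0.0401
133 0.0064 0.0398
134 0.0054 0.0257
135 0.0048 0.0248
136 0.0043 0.0235
137 0.0039 0.025
138 0.0033 0.0247
139 0.0028 0.0246
nose by ray [ 0.44097872 -0.09026959  0.024     ] [ 0.42853088 -0.1123806   0.024     ]
```

Call:
servo_tool --pt "0.001 0 0 0 0 0 -1" --pt "0.001 0 0 0 0 0 -1" --pt "0.001 0 0 0 0 0 -1" --pt "0.001 0 0 0 0 0 -1" --pt "0.001 0 0 0 0 0 -1" --pt "0.001 -0.005 0.001 0 0 0 -1" --pt "0.002 -0.02 0.001 0 0 0 -1" --pt "0.002 -0.04 0.001 0 0 0 -1" --newtons 25

```text
time_s: 4.57
ee_pos: [0.437, -0.1114, 0.0076]
eef_rot: [-3.142, 0.0, 1.602]
force: [-0.2, -0.9, -0.9]
grip_width: 0.0237
```

Call:
servo_tool --pt "0.0005 -0.02 0 0 0 0 -1" --pt "0.001 -0.045 0 0 0 0 -1" --pt "0.0015 -0.07 0 0 0 0 -1" --pt "0.002 -0.09 0 0 0 0 -1" --pt "0.0025 -0.105 0 0 0 0 -1" --pt "0.0025 -0.111 0 0 0 0 -1" --pt "0.0025 -0.111 -0.001 0 0 0 -1" --pt "0.0025 -0.111 -0.002 0 0 0 -1"

```text
time_s: 5.23
ee_pos: [0.44, -0.2238, 0.0071]
eef_rot: [3.14, 0.003, 1.602]
force: [-12.9, -9.4, 30.5]
grip_width: 0.0238
```

```bash
python3 st.py;python3 c.py w3
```

```text
5.2333 p [ 0.44   -0.2238  0.0071] r [3.1402e+00 3.1000e-03 1.6016e+00] f [-12.91  -9.45  30.53] m [-1.84  2.73  0.06] w 0.0238 q [-0.54  0.45  1.85 -0.    0.85 -0.57]
```

View pics/w3.png

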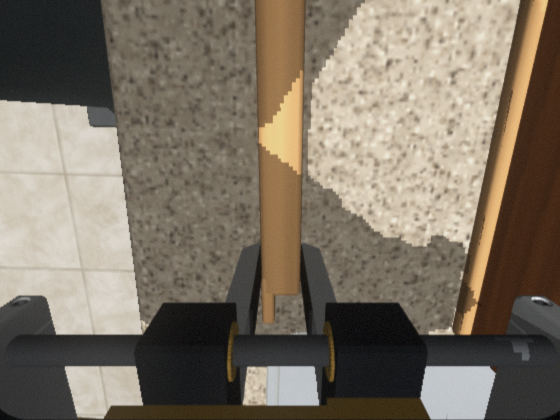

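Call:
servo_tool --pt "0 0 0.001 0 0 0 -1" --pt "0 0 0.001 0 0 0 -1" --pt "0 0 0.001 0 0 0 0.0" --pt "0 0 0.001 0 0 0 0.0" --pt "0 0 0.001 0 0 0 0.0" --pt "0 0 0.001 0 0 0 0.0" --pt "0 0 0.02 0 0 0 0.0" --pt "0 0 0.05 0 0 0 0.0"

```text
time_s: 5.95
ee_pos: [0.4387, -0.2227, 0.0554]
eef_rot: [-3.139, 0.0, 1.602]
force: [0.4, 0.3, -0.0]
grip_width: 0.0468
```

```bash
python3 st.py;python3 c.py w4
```

```text
5.95 p [ 0.4387 -0.2227  0.0554] r [-3.139e+00  4.000e-04  1.602e+00] f [ 0.38  0.31 -0.04] m [-0.06 -0.1   0.04] w 0.0468 q [-0.54  0.36  1.83 -0.    0.96 -0.57]
```

View pics/w4.png

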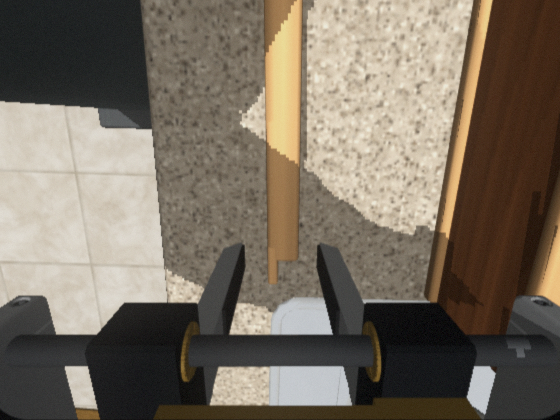

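Call:
servo_tool --pt "0 0.02 0.03 0 0 0 0.0" --pt "0 0.05 0.06 0 0 0 0.0" --pt "-0.001 0.08 0.08 0 0 0 0.0" --pt "-0.002 0.11 0.08 0 0 0 0.0" --pt "-0.003 0.13 0.08 0 0 0 0.0" --pt "-0.004 0.14 0.08 0 0 0 0.0" --pt "-0.004 0.14 0.08 0 0 0 0.0" --pt "-0.004 0.14 0.08 0 0 0 0.0"

```text
time_s: 6.67
ee_pos: [0.4377, -0.0846, 0.1421]
eef_rot: [3.137, 0.006, 1.603]
force: [-0.6, -0.5, -0.1]
grip_width: 0.0471
```

```bash
python3 st.py;python3 c.py w5
python3 - <<'E'
from h import *
p=np.load('pics/w5.npy',allow_pickle=True).item();o=p['obs']
W=cloud(p,o);x,y,z=W[...,0],W[...,1],W[...,2]
for v in range(60,230,10):
    k=[u for u in range(240,330) if z[v,u]>.015 and z[v,u]<.06]
    if k: print(v,round(y[v,k[0]],4),round(x[v,k[0]],4),round(x[v,k[-1]],4),k[0],k[-1],round(np.median(z[v,k]),4))
E
```

```text
6.6667 p [ 0.4377 -0.0846  0.1421] r [3.1366 0.0055 1.6029] f [-0.62 -0.47 -0.08] m [-0.02 -0.07  0.05] w 0.0471 q [-0.27  0.13  1.88 -0.    1.12 -0.3 ]
60 0.0466 0.4062 0.4556 249 307 0.0408
70 0.0386 0.4072 0.456 250 307 0.0408
80 0.0308 0.4071 0.4554 250 306 0.041
90 0.0227 0.4071 0.456 250 306 0.041
100 0.0145 0.4071 0.4565 250 306 0.041
110 0.0062 0.408 0.4561 251 305 0.0404
130 -0.0112 0.421 0.4441 266 290 0.0243
140 -0.0206 0.4212 0.4445 266 290 0.0249
150 -0.0302 0.4213 0.4449 266 290 0.0249
160 -0.0399 0.4215 0.4453 266 290 0.0249
170 -0.0496 0.4228 0.4458 267 290 0.0246
180 -0.0598 0.4229 0.4451 267 289 0.0247
190 -0.07 0.4232 0.4455 267 289 0.0245
200 -0.0809 0.4233 0.446 267 289 0.0247
210 -0.0918 0.4235 0.4464 267 289 0.0249
220 -0.103 0.4237 0.4469 267 289 0.0245
```

View pics/w5.png

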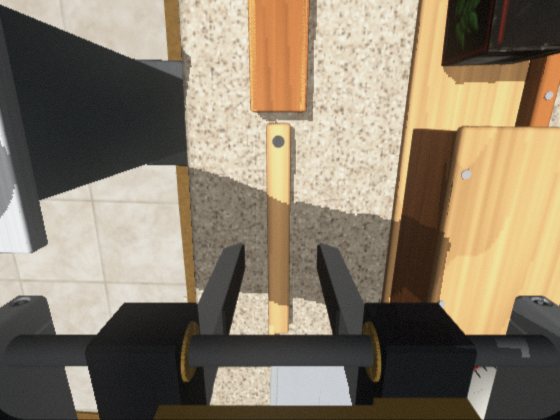

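Call:
servo_tool --pt "-0.002 0 -0.03 0 0 0 0.0" --pt "-0.002 0 -0.06 0 0 0 0.0" --pt "-0.0025 0 -0.095 0 0 0 0.0" --pt "-0.0025 0 -0.12 0 0 0 0.0" --pt "-0.0025 0 -0.133 0 0 0 0.0" --pt "-0.0025 0 -0.136 0 0 0 0.0" --pt "-0.0025 0 -0.136 0 0 0 -1" --pt "-0.0025 0 -0.136 0 0 0 -1" --newtons 40

```text
time_s: 7.38
ee_pos: [0.4356, -0.0858, 0.0066]
eef_rot: [3.136, 0.006, 1.601]
force: [-0.0, 1.1, -0.2]
grip_width: 0.0372
```

Call:
servo_tool --pt "0 0 0 0 0 0 -1" --pt "0 0 0 0 0 0 -1" --pt "0 0 0 0 0 0 -1" --pt "0 0 0 0 0 0 -1" --pt "0 0 0.005 0 0 0 -1" --pt "0 0 0.02 0 0 0 -1" --pt "0 0.0 0.05 0 0 0 -1" --pt "0 0.0 0.08 0 0 0 -1"

```text
time_s: 8.05
ee_pos: [0.4349, -0.0855, 0.0876]
eef_rot: [3.138, 0.005, 1.601]
force: [0.9, 0.3, -0.8]
grip_width: 0.024
```

```bash
python3 st.py;python3 c.py w6
```

```text
8.05 p [ 0.4349 -0.0855  0.0876] r [3.1378 0.005  1.6011] f [ 0.91  0.3  -0.75] m [-0.01 -0.08 -0.01] w 0.024 q [-0.27  0.21  1.94 -0.    0.99 -0.3 ]
```

View pics/w6.png

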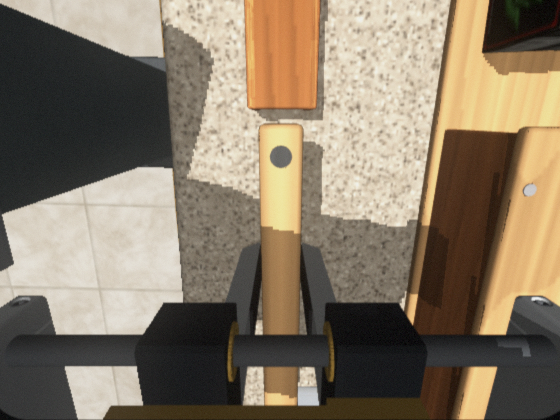

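Call:
servo_tool --pt "0.005 0.025 0 0 0 -0.009 -1" --pt "0.015 0.06 0 0 0 -0.009 -1" --pt "0.03 0.095 0 0 0 -0.009 -1" --pt "0.045 0.13 0 0 0 -0.009 -1" --pt "0.06 0.165 0 0 0 -0.009 -1" --pt "0.075 0.2 0 0 0 -0.009 -1" --pt "0.09 0.235 0 0 0 -0.009 -1" --pt "0.1 0.265 0 0 0 -0.009 -1"

```text
time_s: 8.77
ee_pos: [0.5383, 0.1813, 0.0936]
eef_rot: [3.129, 0.007, 1.593]
force: [0.1, -1.3, -1.4]
grip_width: 0.0236
```

Call:
servo_tool --pt "0.003 0.015 0 0 0 0 -1" --pt "0.003 0.035 0 0 0 0 -1" --pt "0.003 0.044 0 0 0 0 -1" --pt "0.003 0.045 -0.01 0 0 0 -1" --pt "0.003 0.045 -0.03 0 0 0 -1" --pt "0.003 0.045 -0.045 0 0 0 -1" --pt "0.003 0.045 -0.05 0 0 0 -1" --pt "0.003 0.045 -0.05 0 0 0 -1"

```text
time_s: 9.43
ee_pos: [0.5406, 0.2252, 0.0421]
eef_rot: [3.132, 0.008, 1.592]
force: [0.0, -0.2, -1.2]
grip_width: 0.0237
```

```bash
python3 st.py;cat > t.py <<'E'
from h import *
import sys
n=sys.argv[1]
p=cams.camera('top');np.save('pics/'+n+'.npy',p,allow_pickle=True)
im=p['image'][160:300,230:450,::-1]
cv2.imwrite('pics/'+n+'.png',cv2.resize(im,None,fx=3.6,fy=3.6,interpolation=cv2.INTER_CUBIC))
E
python3 t.py t1; python3 c.py w7
```

```text
9.4333 p [0.5406 0.2252 0.0421] r [3.1317 0.0081 1.5922] f [ 0.   -0.19 -1.17] m [ 0.02 -0.09 -0.01] w 0.0237 q [ 0.34  0.55  1.57 -0.01  1.01  0.32]
```

View pics/t1.png

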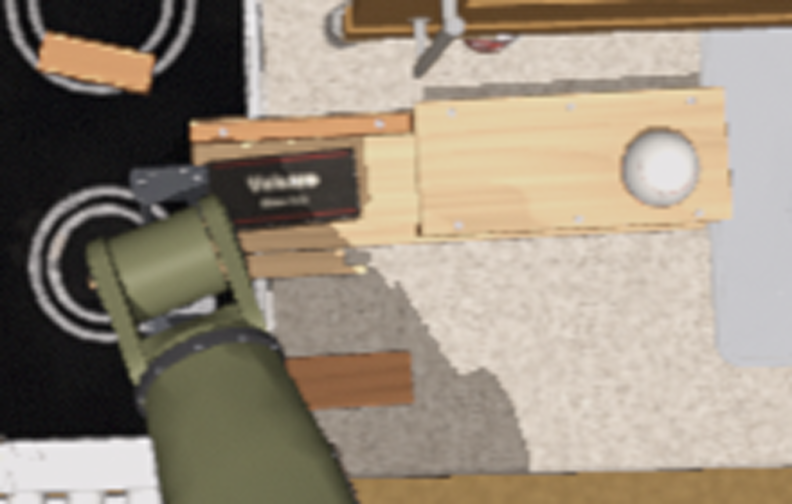

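View pics/w7.png

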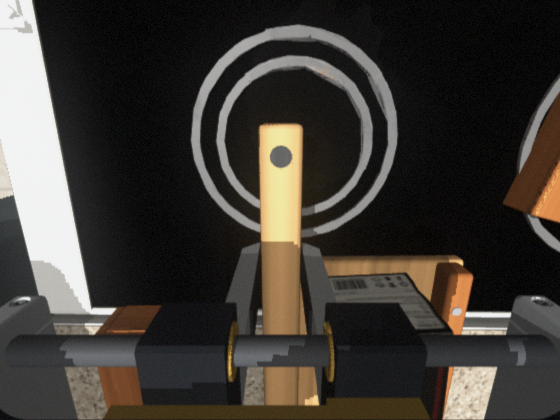

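```bash
cat >> st.py <<'E'
Rc=R.from_euler('xyz',o['eef_rot']);import sys
yw=float(sys.argv[1]) if len(sys.argv)>1 else o['eef_rot'][2]
print('fix rotvec',np.round((R.from_euler('xyz',[np.pi,0,yw])*Rc.inv()).as_rotvec(),4))
# feeder frame
F=np.array([.665,.001]);a=.021;d=o['ee_pos'][:2]-F
print('feeder xy',np.round([d[0]*np.cos(a)+d[1]*np.sin(a),-d[0]*np.sin(a)+d[1]*np.cos(a)],4))
E
python3 st.py 1.592
python3 - <<'E'
from h import *
p=np.load('pics/w7.npy',allow_pickle=True).item();o=p['obs']
W=cloud(p,o);x,y,z=W[...,0],W[...,1],W[...,2]
m=(z>.072)&(z<.09)&(x>.55)&(x<.67)&(y<.25)
c=W[m];print(c.shape,c.min(0),c.max(0))
for xx in (.56,.57,.58,.59,.6,.61,.62,.63,.64):
    s=c[abs(c[:,0]-xx)<.003]
    if len(s):print(xx,s[:,1].max(),s[:,1].min())
p=np.load('pics/t1.npy',allow_pickle=True).item()
W=cloud(p);m=(W[...,2]>.07)&(W[...,2]<.09)&(W[...,0]>.565)&(W[...,0]<.655)&(W[...,1]>.04)&(W[...,1]<.19)
c=W[m]
for yy in (.06,.08,.1,.12,.14):
    s=c[abs(c[:,1]-yy)<.004]
    if len(s):print(yy,s[:,0].min(),s[:,0].max())
E
```

```text
9.5333 p [0.5416 0.2258 0.0441] r [3.1287 0.0071 1.5923] f [ 0.44  0.67 -0.8 ] m [ 0.03 -0.08 -0.02] w 0.0234 q [ 0.34  0.55  1.57 -0.01  1.01  0.32]
fix rotvec [ 0.0068  0.013  -0.0003]
feeder xy [-0.1187  0.2273]
(2056, 3) [0.55137263 0.13307191 0.0720212 ] [0.64228997 0.23566558 0.08999503]
0.56 0.23566558421510214 0.2340267366376214
0.62 0.1966917098849587 0.19436177684749298
0.63 0.19734797715485325 0.13846366795218693
0.64 0.19733922739495258 0.13307190864756022
0.06 0.5839790356107172 0.6481986929327477
0.08 0.5816821677707616 0.6493396351019739
0.1 0.5814047576591698 0.6459769019744
0.12 0.5788867446049564 0.6463777600302917
0.14 0.5795254721677923 0.6434982773732898
```

Call:
servo_tool --pt "0 0 -0.005 0.0068 0.013 0 -1" --pt "0 0 -0.012 0.0068 0.013 0 -1" --pt "0.0 0 -0.019 0.0068 0.013 0 -1" --pt "0.0 0 -0.019 0.0068 0.013 0 -1" --pt "0.01 0 -0.019 0.0068 0.013 0 -1" --pt "0.017 0 -0.019 0.0068 0.013 0 -1" --pt "0.02 0 -0.019 0.0068 0.013 0 -1" --pt "0.023 0 -0.019 0.0068 0.013 0 -1"

```text
time_s: 10.2
ee_pos: [0.5648, 0.2258, 0.025]
eef_rot: [-3.142, -0.0, 1.592]
force: [-0.3, 0.9, -0.7]
grip_width: 0.0234
```

```bash
python3 st.py 1.592
```

```text
10.2 p [0.5648 0.2258 0.025 ] r [-3.1415 -0.      1.5922] f [-0.28  0.94 -0.72] m [0.04 0.01 0.  ] w 0.0234 q [0.32 0.62 1.5  0.   1.02 0.3 ]
fix rotvec [-0.     -0.0001 -0.0002]
feeder xy [-0.0954  0.2269]
```

Call:
servo_tool --pt "0.001 0 0 0 0 0 -1" --pt "0.003 0 0 0 0 0 -1" --pt "0.005 0 0 0 0 0 -1" --pt "0.007 0 0 0 0 0 -1" --pt "0.009 0 0 0 0 0 -1" --pt "0.0105 0 0 0 0 0 -1" --pt "0.011 0 0 0 0 0 -1" --pt "0.011 0 0 0 0 0 -1"

```text
time_s: 10.87
ee_pos: [0.576, 0.2258, 0.025]
eef_rot: [3.142, -0.0, 1.592]
force: [-1.1, -0.6, -1.0]
grip_width: 0.0238
```

```bash
python3 st.py 1.592
```

```text
10.8667 p [0.576  0.2258 0.025 ] r [ 3.1416 -0.      1.5922] f [-1.07 -0.61 -0.96] m [ 0.01 -0.04 -0.01] w 0.0238 q [0.31 0.64 1.47 0.   1.03 0.29]
fix rotvec [-0.      0.     -0.0002]
feeder xy [-0.0843  0.2266]
```

Creep until the fence is felt.

Call:
servo_tool --pt "0.0005 0 0 0 0 0 -1" --pt "0.001 0 0 0 0 0 -1" --pt "0.0015 0 0 0 0 0 -1" --pt "0.002 0 0 0 0 0 -1" --pt "0.0025 0 0 0 0 0 -1" --pt "0.003 0 0 0 0 0 -1" --pt "0.003 0 0 0 0 0 -1" --pt "0.003 0 0 0 0 0 -1"

```text
time_s: 11.53
ee_pos: [0.579, 0.2258, 0.025]
eef_rot: [3.142, -0.0, 1.592]
force: [-0.6, 0.6, -0.9]
grip_width: 0.0234
```

```bash
python3 st.py 1.592; python3 t.py t2; python3 c.py w8
```

```text
11.5333 p [0.579  0.2258 0.025 ] r [ 3.1416 -0.      1.5922] f [-0.62  0.59 -0.91] m [-0.01 -0.01 -0.03] w 0.0234 q [ 0.31  0.65  1.46 -0.    1.04  0.29]
fix rotvec [-0.      0.     -0.0002]
feeder xy [-0.0813  0.2266]
```

View pics/t2.png

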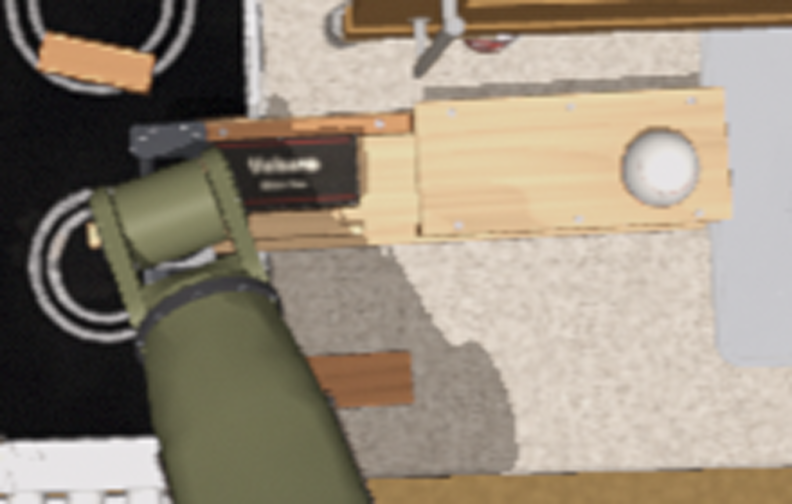

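View pics/w8.png

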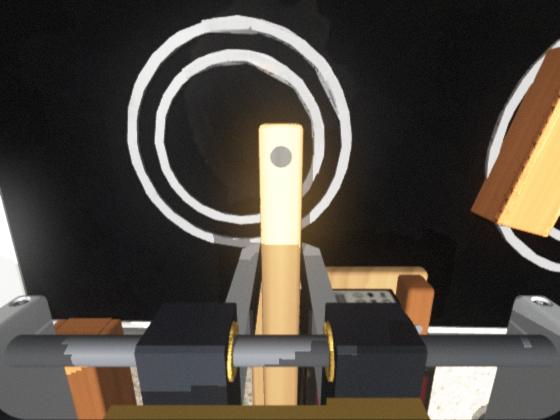

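Call:
servo_tool --pt "0.0004 0 0 0 0 0 -1" --pt "0.0008 0 0 0 0 0 -1" --pt "0.0012 0 0 0 0 0 -1" --pt "0.0016 0 0 0 0 0 -1" --pt "0.002 0 0 0 0 0 -1" --pt "0.002 0 0 0 0 0 -1" --pt "0.002 0 0 0 0 0 -1" --pt "0.002 0 0 0 0 0 -1"

```text
time_s: 12.3
ee_pos: [0.58, 0.2259, 0.0248]
eef_rot: [-3.139, 0.0, 1.592]
force: [-8.0, -0.0, 2.0]
grip_width: 0.0235
```

```bash
python3 st.py 1.592
```

```text
12.3 p [0.58   0.2259 0.0248] r [-3.1393e+00  3.0000e-04  1.5922e+00] f [-7.98 -0.02  2.  ] m [-0.03  1.39 -0.3 ] w 0.0235 q [0.31 0.65 1.45 0.   1.04 0.29]
fix rotvec [ 0.0003 -0.0023 -0.0002]
feeder xy [-0.0802  0.2266]
```

Call:
servo_tool --pt "-0.004 0 0 0 0 0 -1" --pt "-0.009 0 0 0 0 0 -1" --pt "-0.01 0.02 0 0 0 0 -1" --pt "-0.011 0.05 0 0 0 0 -1" --pt "-0.011 0.08 0 0 0 0 -1" --pt "-0.012 0.11 0 0 0 0 -1" --pt "-0.012 0.135 0 0 0 0 -1" --pt "-0.012 0.147 0 0 0 0 -1"

```text
time_s: 12.97
ee_pos: [0.5674, 0.3756, 0.0249]
eef_rot: [-3.14, -0.0, 1.594]
force: [-1.1, -0.2, -0.9]
grip_width: 0.0236
```

```bash
python3 st.py 1.592;  python3 t.py t3; python3 c.py w9;python3 - <<'E'
from h import *
p=np.load('pics/t3.npy',allow_pickle=True).item()
W=cloud(p);m=(W[...,2]>.07)&(W[...,2]<.09)&(W[...,0]>.565)&(W[...,0]<.68)&(W[...,1]>.04)&(W[...,1]<.23)
c=W[m].astype(np.float32);r=cv2.minAreaRect(c[:,:2]);print(r)
E
```

```text
12.9667 p [0.5674 0.3756 0.0249] r [-3.1401e+00 -4.0000e-04  1.5943e+00] f [-1.1  -0.19 -0.9 ] m [-0.03 -0.11  0.02] w 0.0236 q [0.53 0.77 1.25 0.   1.12 0.51]
fix rotvec [-0.0004 -0.0015 -0.0023]
feeder xy [-0.0898  0.3766]Traceback (most recent call last):
  File "<stdin>", line 4, in <module>
cv2.error: OpenCV(4.12.0) /io/opencv/modules/imgproc/src/convhull.cpp:143: error: (-215:Assertion failed) total >= 0 && (depth == CV_32F || depth == CV_32S) in function 'convexHull'
```

View pics/t3.png

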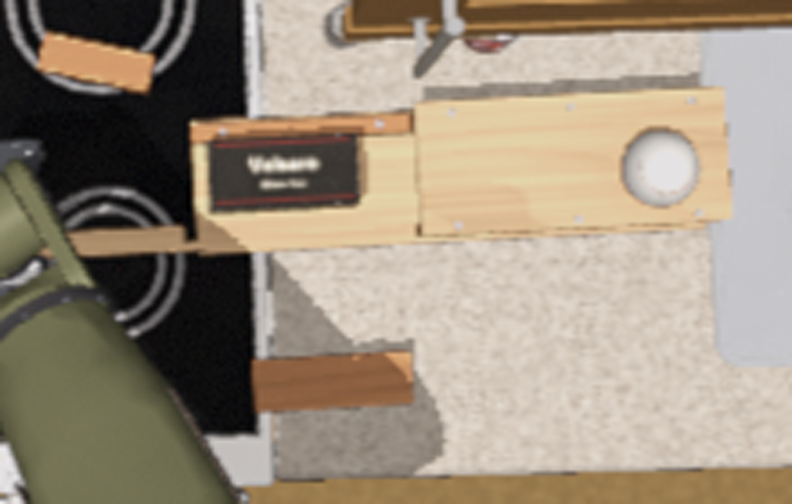

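```bash
python3 - <<'E'
from h import *
p=np.load('pics/t3.npy',allow_pickle=True).item()
W=cloud(p);X,Y,Z=W[...,0],W[...,1],W[...,2]
def rect(m):
    c=W[m][:,:2].astype(np.float32).copy(); return cv2.minAreaRect(c.reshape(-1,1,2)),c.min(0),c.max(0)
print(rect((Z>.072)&(Z<.09)&(X>.565)&(X<.68)&(Y>.04)&(Y<.23)))
print('fence',rect((Z>.029)&(Z<.039)&(X>.655)&(X<.69)&(Y>.01)&(Y<.21)))
m=(Z>.03)&(Z<.055)&(X>.54)&(X<.6)&(Y>.17)&(Y<.33)
print('stick',rect(m),np.median(Z[m]))
for yy in (.19,.195,.2,.205,.21,.215,.22,.23,.25,.27,.29,.31):
    k=m&(abs(Y-yy)<.0025)
    if k.sum(): print(yy,X[k].min().round(4),X[k].max().round(4),k.sum())
E
```

```text
(((0.6283700466156006, 0.12549316883087158), (0.06769508123397827, 0.14157237112522125), 1.1490881443023682), array([0.5936956 , 0.05467714], dtype=float32), array([0.6627285 , 0.19596419], dtype=float32))
fence (((0.6732909679412842, 0.11010794341564178), (0.017805034294724464, 0.1971030980348587), 1.0946123600006104), array([0.662705  , 0.01169783], dtype=float32), array([0.6832058 , 0.20849046], dtype=float32))
stick (((0.5700838565826416, 0.26432982087135315), (0.02386797033250332, 0.12662345170974731), 1.1598643064498901), array([0.5582422 , 0.20092984], dtype=float32), array([0.58213055, 0.32780167], dtype=float32)) 0.038321143475007036
0.2 0.5631 0.5664 2
0.205 0.5601 0.5665 3
0.21 0.5596 0.5669 6
0.215 0.5602 0.5671 3
0.22 0.5603 0.5812 10
0.23 0.5603 0.5814 14
0.25 0.5611 0.5818 14
0.27 0.5584 0.5788 9
0.29 0.5589 0.5796 7
0.31 0.5592 0.58 7
```

Call:
servo_tool --pt "0.012 0 0 0 0 -0.002 -1" --pt "0.02 0 0 0 0 -0.002 -1" --pt "0.0225 0 0 0 0 -0.002 -1" --pt "0.0225 0 0 0 0 -0.002 -1" --pt "0.0225 -0.005 0 0 0 -0.002 -1" --pt "0.0225 -0.01 0 0 0 -0.002 -1" --pt "0.0225 -0.015 0 0 0 -0.002 -1" --pt "0.0225 -0.016 0 0 0 -0.002 -1"

```text
time_s: 13.73
ee_pos: [0.59, 0.3569, 0.0247]
eef_rot: [-3.14, 0.0, 1.592]
force: [-0.5, 0.7, -0.6]
grip_width: 0.0238
```

```bash
python3 st.py 1.592;  python3 t.py t4
```

```text
13.7333 p [0.59   0.3569 0.0247] r [-3.1395e+00  3.0000e-04  1.5917e+00] f [-0.48  0.67 -0.56] m [-0.01 -0.03 -0.05] w 0.0238 q [0.49 0.79 1.22 0.   1.14 0.47]
fix rotvec [ 0.0004 -0.0021  0.0003]
feeder xy [-0.0675  0.3574]
```

View pics/t4.png

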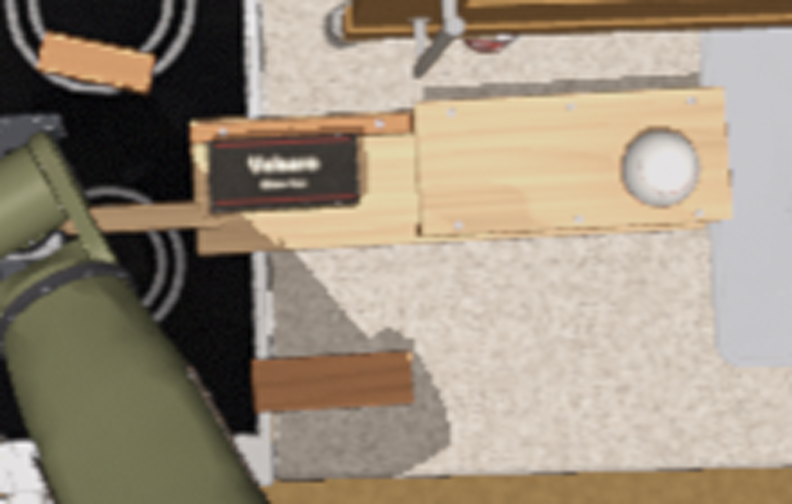

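Call:
servo_tool --pt "0.0005 0 0 0 0 0 -1" --pt "0.001 0 0 0 0 0 -1" --pt "0.0015 0 0 0 0 0 -1" --pt "0.002 0 0 0 0 0 -1" --pt "0.0025 0 0 0 0 0 -1" --pt "0.003 0 0 0 0 0 -1" --pt "0.003 0 0 0 0 0 -1" --pt "0.003 0 0 0 0 0 -1"

```text
time_s: 14.45
ee_pos: [0.593, 0.3573, 0.0247]
eef_rot: [-3.139, 0.0, 1.592]
force: [-0.3, -0.0, -0.7]
grip_width: 0.0236
```

```bash
python3 st.py 1.592
```

```text
14.45 p [0.593  0.3573 0.0247] r [-3.1395e+00  3.0000e-04  1.5917e+00] f [-0.28 -0.01 -0.7 ] m [ 0.01  0.01 -0.  ] w 0.0236 q [0.49 0.79 1.21 0.   1.14 0.47]
fix rotvec [ 0.0003 -0.0021  0.0003]
feeder xy [-0.0645  0.3577]
```

Call:
servo_tool --pt "0.0003 0 0 0 0 0 -1" --pt "0.0006 0 0 0 0 0 -1" --pt "0.0009 0 0 0 0 0 -1" --pt "0.0012 0 0 0 0 0 -1" --pt "0.0015 0 0 0 0 0 -1" --pt "0.0015 0 0 0 0 0 -1" --pt "0.0015 0 0 0 0 0 -1" --pt "0.0015 0 0 0 0 0 -1"

```text
time_s: 15.12
ee_pos: [0.5944, 0.3573, 0.0247]
eef_rot: [-3.139, 0.0, 1.592]
force: [-2.1, -0.1, -0.9]
grip_width: 0.0238
```

```bash
python3 st.py 1.592
```

```text
15.1167 p [0.5944 0.3573 0.0247] r [-3.1393e+00  3.0000e-04  1.5916e+00] f [-2.06 -0.07 -0.91] m [-0.02  0.21 -0.29] w 0.0238 q [0.49 0.8  1.2  0.   1.15 0.47]
fix rotvec [ 0.0004 -0.0023  0.0004]
feeder xy [-0.0631  0.3577]
```

Call:
servo_tool --pt "0.0001 -0.003 0 0 0 0 -1" --pt "0.0002 -0.007 0 0 0 0 -1" --pt "0.0003 -0.012 0 0 0 0 -1" --pt "0.0004 -0.018 0 0 0 0 -1" --pt "0.0005 -0.024 0 0 0 0 -1" --pt "0.0006 -0.03 0 0 0 0 -1" --pt "0.0007 -0.036 0 0 0 0 -1" --pt "0.0007 -0.04 0 0 0 0 -1"

```text
time_s: 15.78
ee_pos: [0.5953, 0.3163, 0.0247]
eef_rot: [-3.139, 0.0, 1.591]
force: [-2.6, 0.9, -1.2]
grip_width: 0.0238
```

```bash
python3 st.py 1.592; python3 t.py t5
python3 - <<'E'
from h import *
p=np.load('pics/t5.npy',allow_pickle=True).item()
W=cloud(p);X,Y,Z=W[...,0],W[...,1],W[...,2]
m=(Z>.072)&(Z<.09)&(X>.565)&(X<.68)&(Y>.01)&(Y<.23)
c=W[m][:,:2].astype(np.float32).copy(); print(cv2.minAreaRect(c.reshape(-1,1,2)))
E
```

```text
15.7833 p [0.5953 0.3163 0.0247] r [-3.1393e+00  3.0000e-04  1.5912e+00] f [-2.6   0.94 -1.16] m [ 0.37  0.34 -0.27] w 0.0238 q [0.43 0.75 1.28 0.   1.11 0.41]
fix rotvec [ 0.0004 -0.0023  0.0008]
feeder xy [-0.0631  0.3167]
((0.6294525861740112, 0.08985330164432526), (0.06735309213399887, 0.1412236988544464), 1.3749035596847534)
```

View pics/t5.png

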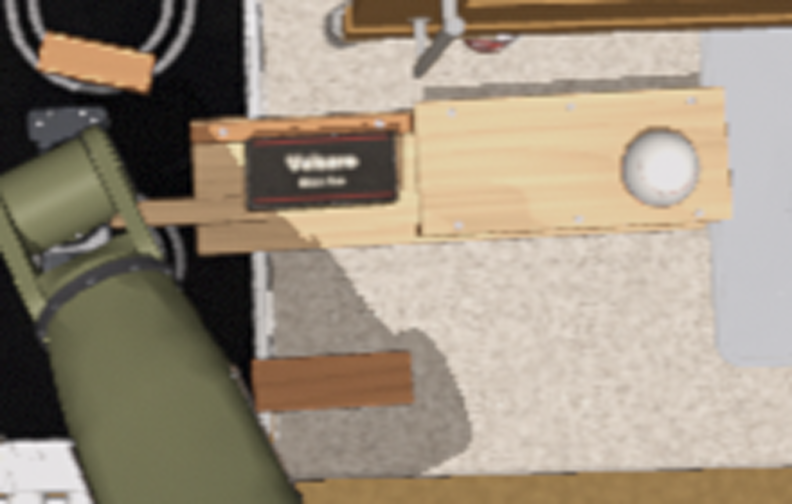

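Call:
servo_tool --pt "0.0001 -0.005 0 0 0 0 -1" --pt "0.0002 -0.01 0 0 0 0 -1" --pt "0.0003 -0.016 0 0 0 0 -1" --pt "0.0004 -0.022 0 0 0 0 -1" --pt "0.0005 -0.028 0 0 0 0 -1" --pt "0.0006 -0.034 0 0 0 0 -1" --pt "0.0008 -0.04 0 0 0 0 -1" --pt "0.0009 -0.046 0 0 0 0 -1"

```text
time_s: 16.5
ee_pos: [0.5962, 0.2692, 0.0247]
eef_rot: [-3.139, 0.001, 1.591]
force: [-1.9, 1.5, -0.9]
grip_width: 0.0238
```

Call:
servo_tool --pt "0.0001 -0.005 0 0 0 0 -1" --pt "0.0002 -0.01 0 0 0 0 -1" --pt "0.0003 -0.015 0 0 0 0 -1" --pt "0.0004 -0.02 0 0 0 0 -1" --pt "0.0005 -0.025 0 0 0 0 -1" --pt "0.0006 -0.03 0 0 0 0 -1" --pt "0.0007 -0.035 0 0 0 0 -1" --pt "0.0008 -0.04 0 0 0 0 -1"

```text
time_s: 17.17
ee_pos: [0.5971, 0.2287, 0.0247]
eef_rot: [-3.139, 0.001, 1.591]
force: [-1.2, 1.6, -1.5]
grip_width: 0.0235
```

```bash
python3 st.py 1.592; python3 t.py t6
python3 - <<'E'
from h import *
p=np.load('pics/t6.npy',allow_pickle=True).item()
W=cloud(p);X,Y,Z=W[...,0],W[...,1],W[...,2]
m=(Z>.072)&(Z<.09)&(X>.565)&(X<.68)&(Y>.01)&(Y<.23)
c=W[m][:,:2].astype(np.float32).copy(); print(cv2.minAreaRect(c.reshape(-1,1,2)),c.min(0),c.max(0))
E
```

```text
17.1667 p [0.5971 0.2287 0.0247] r [-3.1392e+00  6.0000e-04  1.5908e+00] f [-1.23  1.57 -1.45] m [ 0.34  0.26 -0.29] w 0.0235 q [0.31 0.69 1.4  0.   1.06 0.29]
fix rotvec [ 0.0006 -0.0024  0.0012]
feeder xy [-0.0631  0.2291]
((0.6302893757820129, 0.04212026298046112), (0.06396405398845673, 0.06680924445390701), 89.80043029785156) [0.59684986 0.01006927] [0.66367626 0.07403944]
```

View pics/t6.png

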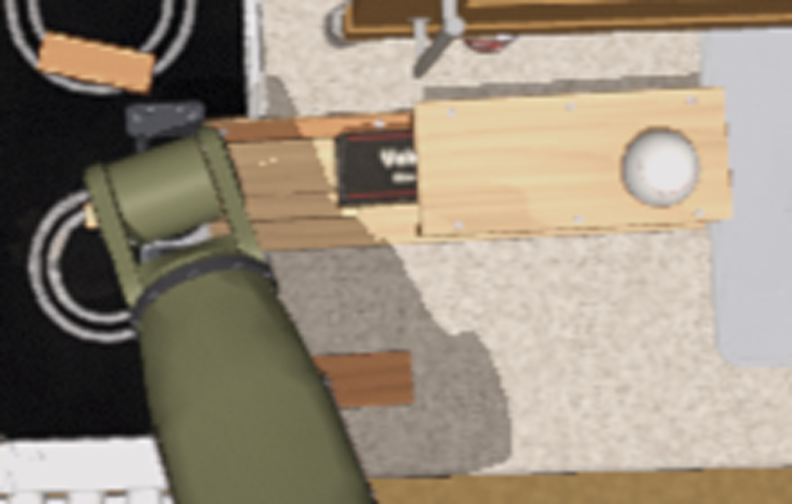

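Call:
servo_tool --pt "0.0003 -0.006 0 0 0 0 -1" --pt "0.0005 -0.013 0 0 0 0 -1" --pt "0.0007 -0.02 0 0 0 0 -1" --pt "0.0009 -0.028 0 0 0 0 -1" --pt "0.0011 -0.036 0 0 0 0 -1" --pt "0.0013 -0.044 0 0 0 0 -1" --pt "0.0015 -0.051 0 0 0 0 -1" --pt "0.0016 -0.056 0 0 0 0 -1"

```text
time_s: 17.88
ee_pos: [0.5987, 0.1709, 0.0247]
eef_rot: [-3.139, 0.001, 1.59]
force: [-2.3, 1.6, -0.8]
grip_width: 0.0234
```

```bash
python3 st.py 1.592
```

```text
17.8833 p [0.5987 0.1709 0.0247] r [-3.1389e+00  9.0000e-04  1.5898e+00] f [-2.27  1.63 -0.84] m [ 0.33  0.34 -0.33] w 0.0234 q [ 0.22  0.65  1.45 -0.    1.04  0.2 ]
fix rotvec [ 0.001  -0.0026  0.0022]
feeder xy [-0.0627  0.1712]
```

Call:
servo_tool --pt "0.0001 -0.003 0 0 0 0 -1" --pt "0.0001 -0.006 0 0 0 0 -1" --pt "0.0002 -0.009 0 0 0 0 -1" --pt "0.0002 -0.012 0 0 0 0 -1" --pt "0.0003 -0.015 0 0 0 0 -1" --pt "0.0003 -0.017 0 0 0 0 -1" --pt "0.0004 -0.019 0 0 0 0 -1" --pt "0.0004 -0.02 0 0 0 0 -1"

```text
time_s: 18.55
ee_pos: [0.5992, 0.1507, 0.0247]
eef_rot: [-3.139, 0.001, 1.59]
force: [-2.5, 0.8, -1.7]
grip_width: 0.0238
```

Call:
servo_tool --pt "0.0 -0.001 0 0 0 0 -1" --pt "0.0 -0.0015 0 0 0 0 -1" --pt "0.0 -0.002 0 0 0 0 -1" --pt "0.0 -0.003 0 0 0 0 -1" --pt "0.0001 -0.0035 0 0 0 0 -1" --pt "0.0001 -0.004 0 0 0 0 -1" --pt "0.0001 -0.0045 0 0 0 0 -1" --pt "0.0001 -0.005 0 0 0 0 -1"

```text
time_s: 19.22
ee_pos: [0.5992, 0.1457, 0.0247]
eef_rot: [-3.139, 0.001, 1.59]
force: [-2.1, 1.5, -2.0]
grip_width: 0.0238
```

Call:
servo_tool --pt "0.0 -0.001 0 0 0 0 -1" --pt "0.0 -0.0015 0 0 0 0 -1" --pt "0.0 -0.002 0 0 0 0 -1" --pt "0.0 -0.003 0 0 0 0 -1" --pt "0.0001 -0.0035 0 0 0 0 -1" --pt "0.0001 -0.004 0 0 0 0 -1" --pt "0.0001 -0.0045 0 0 0 0 -1" --pt "0.0001 -0.005 0 0 0 0 -1"

```text
time_s: 19.88
ee_pos: [0.5993, 0.1406, 0.0247]
eef_rot: [-3.139, 0.001, 1.59]
force: [-2.2, 1.3, -1.4]
grip_width: 0.0234
```

Call:
servo_tool --pt "0.0 -0.001 0 0 0 0 -1" --pt "0.0 -0.0015 0 0 0 0 -1" --pt "0.0 -0.002 0 0 0 0 -1" --pt "0.0 -0.003 0 0 0 0 -1" --pt "0.0001 -0.0035 0 0 0 0 -1" --pt "0.0001 -0.004 0 0 0 0 -1" --pt "0.0001 -0.0045 0 0 0 0 -1" --pt "0.0001 -0.005 0 0 0 0 -1"

```text
time_s: 20.55
ee_pos: [0.5994, 0.1356, 0.0247]
eef_rot: [-3.139, 0.001, 1.59]
force: [-2.8, 1.7, -0.9]
grip_width: 0.0235
```

Call:
servo_tool --pt "0.0 -0.001 0 0 0 0 -1" --pt "0.0 -0.0015 0 0 0 0 -1" --pt "0.0 -0.002 0 0 0 0 -1" --pt "0.0 -0.003 0 0 0 0 -1" --pt "0.0001 -0.0035 0 0 0 0 -1" --pt "0.0001 -0.004 0 0 0 0 -1" --pt "0.0001 -0.0045 0 0 0 0 -1" --pt "0.0001 -0.005 0 0 0 0 -1"

```text
time_s: 21.22
ee_pos: [0.5995, 0.1312, 0.0247]
eef_rot: [-3.139, -0.0, 1.59]
force: [-1.9, 7.9, 0.1]
grip_width: 0.0233
```

Call:
servo_tool --pt "0.0 -0.0015 0 0 0 0 -1" --pt "0.0 -0.002 0 0 0 0 -1" --pt "0.0 -0.0025 0 0 0 0 -1" --pt "0.0 -0.003 0 0 0 0 -1" --pt "0.0 -0.0035 0 0 0 0 -1" --pt "0.0001 -0.004 0 0 0 0 -1" --pt "0.0001 -0.0045 0 0 0 0 -1" --pt "0.0001 -0.005 0 0 0 0 -1"

```text
time_s: 21.88
ee_pos: [0.5996, 0.1271, 0.0248]
eef_rot: [-3.139, -0.001, 1.59]
force: [-2.2, 7.4, -1.5]
grip_width: 0.0233
```

```bash
python3 st.py 1.592; python3 c.py w10
```

```text
21.8833 p [0.5996 0.1271 0.0248] r [-3.1393e+00 -1.4000e-03  1.5900e+00] f [-2.16  7.36 -1.47] m [ 1.5   0.36 -0.35] w 0.0233 q [0.15 0.63 1.48 0.   1.03 0.13]
fix rotvec [-0.0013 -0.0024  0.002 ]
feeder xy [-0.0627  0.1274]
```

View pics/w10.png

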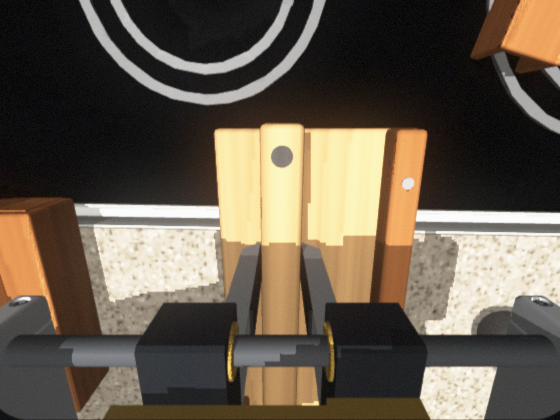

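Call:
servo_tool --pt "0.0 -0.0015 0 0 0 0 -1" --pt "0.0 -0.002 0 0 0 0 -1" --pt "0.0 -0.0025 0 0 0 0 -1" --pt "0.0 -0.0028 0 0 0 0 -1" --pt "0.0 -0.0031 0 0 0 0 -1" --pt "0.0 -0.0031 0 0 0 0 -1" --pt "0.0 -0.0031 0 0 0 0 -1" --pt "0.0 -0.0031 0 0 0 0 -1"

```text
time_s: 22.6
ee_pos: [0.5996, 0.1247, 0.0249]
eef_rot: [-3.14, -0.002, 1.59]
force: [-3.7, 7.1, -0.7]
grip_width: 0.0234
```

```bash
python3 st.py 1.592
```

```text
22.6 p [0.5996 0.1247 0.0249] r [-3.1395e+00 -2.4000e-03  1.5902e+00] f [-3.67  7.13 -0.68] m [ 1.38  0.36 -0.31] w 0.0234 q [0.14 0.63 1.49 0.   1.03 0.12]
fix rotvec [-0.0023 -0.0021  0.0018]
feeder xy [-0.0628  0.125 ]
```

Call:
servo_tool --pt "-0.001 0.001 0 0 0 0 -1" --pt "-0.0025 0.003 0 0 0 0 -1" --pt "-0.0035 0.01 0 0 0 0 -1" --pt "-0.004 0.03 0 0 0 0 -1" --pt "-0.0045 0.055 0 0 0 0 -1" --pt "-0.005 0.08 0 0 0 0 -1" --pt "-0.0055 0.105 0 0 0 0 -1" --pt "-0.006 0.13 0 0 0 0 -1"

```text
time_s: 23.27
ee_pos: [0.5935, 0.2562, 0.0251]
eef_rot: [-3.14, -0.002, 1.59]
force: [-0.2, 0.3, -1.0]
grip_width: 0.0238
```

Call:
servo_tool --pt "0 0.025 0.005 0 0 0 -1" --pt "-0.005 0.05 0.01 0 0 0 -1" --pt "-0.015 0.075 0.01 0 0 0 -1" --pt "-0.035 0.1 0.01 0 0 0 -1" --pt "-0.055 0.115 0.01 0 0 0 -1" --pt "-0.075 0.12 0.01 0 0 0 -1" --pt "-0.088 0.12 0.01 0 0 0 -1" --pt "-0.09 0.12 0.01 0 0 0 -1"

```text
time_s: 23.93
ee_pos: [0.5016, 0.3772, 0.0352]
eef_rot: [-3.14, -0.002, 1.593]
force: [0.0, 1.1, -0.6]
grip_width: 0.0237
```

```bash
python3 st.py 1.592; python3 c.py w11;python3 t.py t7
python3 - <<'E'
from h import *
p=np.load('pics/w11.npy',allow_pickle=True).item();o=p['obs']
W=cloud(p,o)
for (u,v) in ((230,180),(350,180),(200,100),(230,250),(370,250)): print(u,v,W[v,u].round(4))
E
```

```text
23.9333 p [0.5016 0.3772 0.0352] r [-3.1400e+00 -2.0000e-03  1.5927e+00] f [ 0.03  1.09 -0.56] m [ 0.01 -0.08  0.04] w 0.0237 q [0.59 0.65 1.43 0.   1.06 0.56]
fix rotvec [-0.0019 -0.0016 -0.0007]
feeder xy [-0.1555  0.3795]
230 180 [ 0.4627  0.418  -0.002 ]
350 180 [ 0.5508  0.4199 -0.0025]
200 100 [ 0.4437  0.4728 -0.0018]
230 250 [ 0.4614  0.3626 -0.001 ]
370 250 [ 5.708e-01  3.654e-01 -2.000e-04]
```

View pics/w11.png

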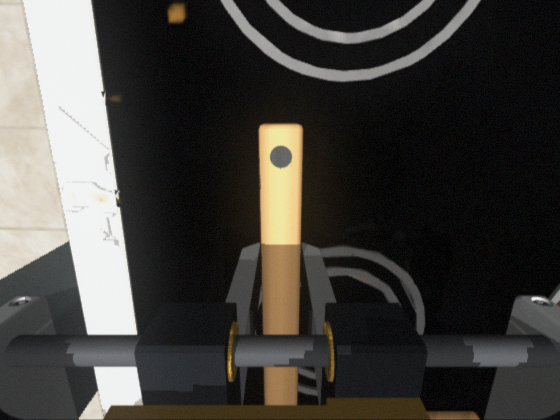

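View pics/t7.png

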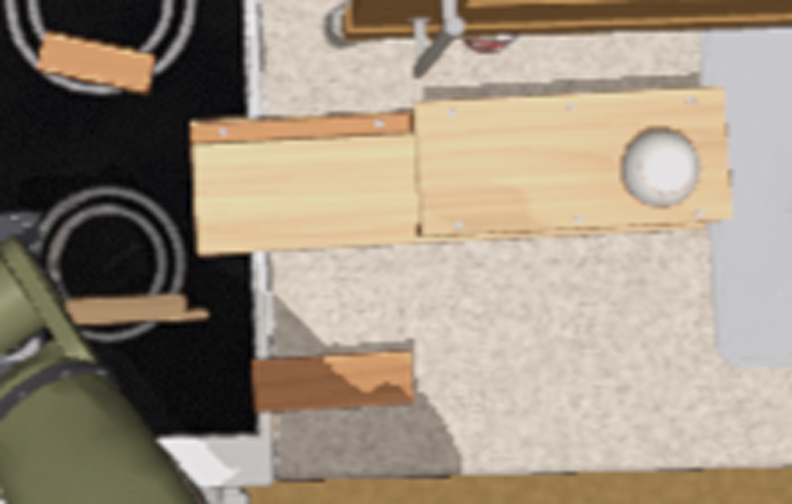

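Call:
servo_tool --pt "0 0 -0.008 0 0 0 -1" --pt "0 0 -0.016 0 0 0 -1" --pt "0 0 -0.022 0 0 0 -1" --pt "0 0 -0.026 0 0 0 -1" --pt "0 0 -0.028 0 0 0 -1" --pt "0 0 -0.029 0 0 0 -1" --pt "0 0 -0.0295 0 0 0 -1" --pt "0 0 -0.0295 0 0 0 -1"

```text
time_s: 24.7
ee_pos: [0.5038, 0.3766, 0.0062]
eef_rot: [-3.141, -0.002, 1.591]
force: [-0.7, -0.6, 0.3]
grip_width: 0.0237
```

```bash
python3 st.py 1.592
```

```text
24.7 p [0.5038 0.3766 0.0062] r [-3.1412e+00 -2.5000e-03  1.5911e+00] f [-0.68 -0.63  0.27] m [-0.18 -0.03  0.01] w 0.0237 q [0.58 0.69 1.44 0.   1.01 0.56]
fix rotvec [-0.0025 -0.0005  0.0009]
feeder xy [-0.1533  0.3789]
```

Nearly touching; lower 1 mm more and release gently.

Call:
servo_tool --pt "0 0 -0.0007 0 0 0 -1" --pt "0 0 -0.0012 0 0 0 -1" --pt "0 0 -0.0012 0 0 0 -0.3" --pt "0 0 -0.0012 0 0 0 -0.1" --pt "0 0 -0.0012 0 0 0 0" --pt "0 0 -0.0012 0 0 0 0" --pt "0 0 -0.0012 0 0 0 0" --pt "0 0 -0.0012 0 0 0 0"

```text
time_s: 25.37
ee_pos: [0.5038, 0.3766, 0.005]
eef_rot: [-3.141, -0.003, 1.591]
force: [0.3, -1.2, -0.6]
grip_width: 0.047
```

Call:
servo_tool --pt "0 0 0.01 0 0 0 0" --pt "0 0 0.04 0 0 0 0" --pt "0 0 0.08 0 0 0 0" --pt "0 0 0.12 0 0 0 0" --pt "0 0 0.15 0 0 0 0" --pt "-0.02 -0.02 0.17 0 0 0 0" --pt "-0.05 -0.05 0.18 0 0 0 0" --pt "-0.08 -0.08 0.18 0 0 0 0"

```text
time_s: 26.03
ee_pos: [0.4253, 0.298, 0.1875]
eef_rot: [3.138, -0.005, 1.591]
force: [0.9, 0.5, 1.2]
grip_width: 0.0471
```

Call:
servo_tool --pt "-0.02 -0.03 0 0 0 0 0" --pt "-0.04 -0.06 0 0 0 0 0" --pt "-0.05 -0.09 0 0 0 0 0" --pt "-0.05 -0.12 0 0 0 0 0" --pt "-0.05 -0.15 0 0 0 0 0" --pt "-0.05 -0.18 0 0 0 0 0" --pt "-0.05 -0.19 0 0 0 0 0" --pt "-0.05 -0.19 0 0 0 0 0"

```text
time_s: 26.7
ee_pos: [0.3754, 0.1064, 0.1884]
eef_rot: [3.137, -0.005, 1.589]
force: [0.3, 0.4, 0.3]
grip_width: 0.0468
```

```bash
python3 st.py 1.592; python3 - <<'E'
from h import *
for n in ('top','side'):
    p=cams.camera(n);save(p,n+'9');np.save('pics/'+n+'9.npy',p,allow_pickle=True)
    if n=='top': P=p
W=cloud(P);X,Y,Z=W[...,0],W[...,1],W[...,2]
m=(Z>.012)&(Z<.04)&(X>.44)&(X<.55)&(Y>.17)&(Y<.5)
c=W[m][:,:2].astype(np.float32).copy();print(cv2.minAreaRect(c.reshape(-1,1,2)),c.min(0),c.max(0),np.percentile(Z[m],[10,50,90]))
c=W[m];a=np.c_[c[:,1],np.ones(len(c))];print('z slope',np.linalg.lstsq(a,c[:,2],rcond=None)[0])
E
```

```text
26.7 p [0.3754 0.1064 0.1884] r [ 3.1369 -0.0047  1.5888] f [0.29 0.38 0.26] m [-0.03 -0.08 -0.03] w 0.0468 q [ 0.18 -0.05  1.96  0.    1.23  0.16]
fix rotvec [-0.0048  0.0046  0.0032]
feeder xy [-0.2873  0.1115]
((0.5051791667938232, 0.33136534690856934), (0.02395242266356945, 0.2565319538116455), 1.098943829536438) [0.4912708  0.20301212] [0.5178978  0.45940346] [0.01521943 0.02042957 0.02562015]
z slope [-0.00058912  0.02058165]
```

View pics/top9.png

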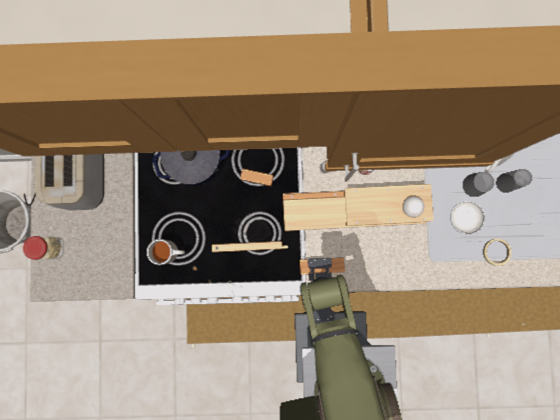

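View pics/side9.png

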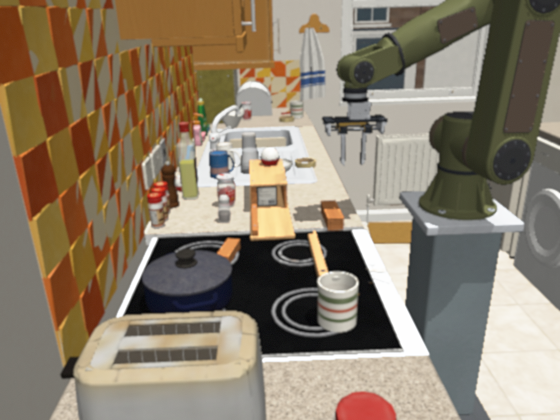

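```bash
python3 - <<'E'
from h import *
p=np.load('pics/side9.npy',allow_pickle=True).item()
im=p['image'][140:260,200:360,::-1];cv2.imwrite('pics/s9z.png',cv2.resize(im,None,fx=4.5,fy=4.5,interpolation=cv2.INTER_CUBIC))
W=cloud(p);X,Y,Z=W[...,0],W[...,1],W[...,2]
m=(Z>.03)&(Z<.07)&(X>.575)&(X<.665)&(Y<-.005)&(Y>-.15)
print(m.sum(),np.percentile(Y[m],[5,25,50,75,95]))
c=W[m&(abs(Y-np.median(Y[m]))<.008)];print(c.min(0),c.max(0));print('slope dy/dx',np.polyfit(c[:,0],c[:,1],1))
E
```

```text
240 [-0.04925075 -0.03540675 -0.03230493 -0.02990671 -0.02587558]
[ 0.60103961 -0.04027271  0.03046839] [ 0.66499193 -0.02444955  0.06985191]
slope dy/dx [ 0.0182098  -0.04370727]
```

View pics/s9z.png

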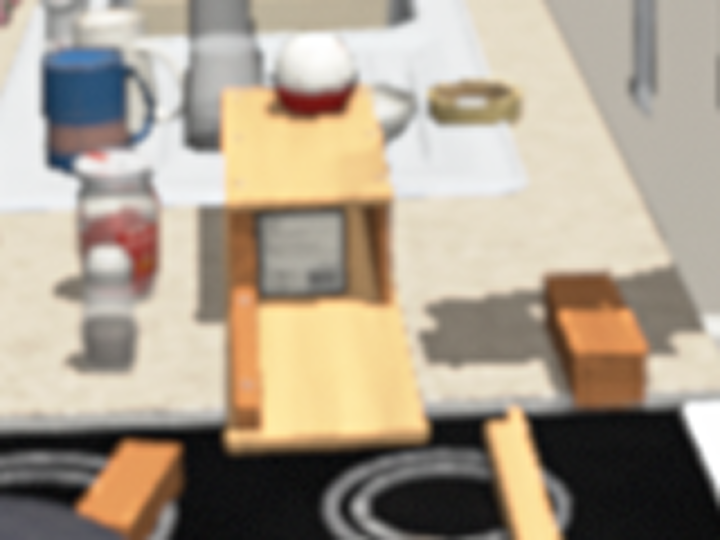

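```bash
python3 -c "
from station import hand_in
print(hand_in())"
```

```text
the job is handed in; nothing more can be done
None
```

The carton is in the bay against the buffer, the stick is lying let go on the hob, and the job was handed in at about 27 s of the 72 s allowed. No verdict came back.

**What I did:**
- **Stick out:** I pulled it about 150 mm out of the larger sheath by its nose. The picture showed its end about 10 mm clear of the sheath's mouth. I let go and took it again about 155 mm behind the nose.
- **Pressing:** I pressed the carton flat to the fence with the stick's side, then set the notch on its rear corner.
- **Feeding:** I fed it in with about 2 N of sideways pressure.
- **Buffer:** The force rose from about 1.7 N to 8 N when the carton met the buffer, and I pushed on at a steady 7–7.5 N.
- **Laying down:** I drew the stick out and laid it on the hob just beyond the board's end, on the robot's side.

**Last checks:**
- **Carton:** In the side view it sits against the fence side of the bay and parallel to within about 0.01 rad. Its rear is at y ≈ -0.032 m, close to the -0.031 m expected from the arm's position.
- **Stick:** It lies flat, with its nose at about y = 0.22 m.
- **Other things:** The timer, shaker, jam jar and mug look unmoved; I did not measure them.
- **Arm:** It is clear of everything.

**Not certain:**
- **Buffer push:** It can only be felt. My estimate is 6.5 to 11 mm, because the contact point was found only to within about 4 mm. The top of that range is just over the 5 to 10 mm asked for, but inside the judged 2.5 to 16.5 mm.
- **First laying-down:** The stick was briefly pressed onto the worktop with about 30 N before I let go.

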